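Trace the glue channel of a stepped joint

ROBOT

A 6-joint arm with a two-finger parallel gripper is mounted at the origin on the work surface. World frame = base frame: x ahead of the robot, y to its left, z up, the work surface at z = 0. Lengths are in m, angles in rad, forces in N, time in s.
With the tool pointing down it reaches from about 0.35 to 0.85 m from the base axis. Payload 8.1 kg.
Tool frame: the origin (TCP) lies on the centre line of the jaws, within the pads' length; the fingertips stand 17 mm ahead of it and the grasp point (between the pads) lies 2 mm behind it; z points along the fingers, y is the line along which they close (so a half turn about z gives the same grasp; the last joint's range is limited). The gripper opens to 93 mm and grips with 3 to 60 N. Pads are 15 mm wide; open, the fingers measure 128 mm over their backs; the gripper's body (75 mm by 188 mm) begins 65 mm behind the grasp point.
Start: joints at [-1.333, 0.13, 1.488, -0, 1.523, -0.085], TCP at [0.19, -0.569, 0.236] pointing down, gripper open.
Joint ranges: [-2.96, 2.96], [-0.89, 2.26], [0.02, 2.5], [-1.34, 4.48], [0, 2.73], [-2.66, 2.66]. Speed limits (rad/s): [2.39, 2.39, 2.79, 3.14, 3.14, 3.14].

INTERFACE

Orientations are given as a rotation vector (axis times angle).
In Python, from plant import telemetry, viewer, order gives the robot as it stands.
- The arm moves only by the tool send_rows, never from a script. Its argument "plan" is a list that holds one entry, the list of rows, each a list of 5 numbers: the closure, from -1 (fully open) to 1 (shut), then the shift along the world's x, y, z normalised to -1 to 1, where 1 is 0.2 m, then the turn about the world's z normalised to -1 to 1, where 1 is 60 degrees. A call has 1 to 20 rows; each row is the pose to reach, as a shift and turn from the pose commanded when the call began; what a row does not reach only later rows make up. A row lasts 1/12 s, in which the tool goes at most 41.7 mm and 7.16 degrees, less where a joint would pass 70% of its speed; a pose out of reach is approached as far as the arm can. A call with a number of a shift or a turn outside -1 to 1 is refused whole. A call with a gripper value outside its range is refused whole. The fingers move at their own pace and stop on an object; "force" is the grip in N (left out, the last holds). Time passes only in rows, so rows that repeat a pose let the fingers close. It gives the time, the measured TCP pose, the force, the opening and the grip force at its end, in the units of the state.
- telemetry.read_state(): the state, without advancing time (a new reading comes with each control period).
- viewer.read_camera(name): name is "scene" or "top" or "wrist"; returns (picture, depth): 480x640x3 uint8, blue, green, red; 480x640 float32, m along the optical axis (not along the pixel's ray), 0 where there is no reading.
- viewer.calibration(name): a dict with "camera_matrix" (3x3 intrinsics, pixels), "dist_coeffs" ([k1, k2, p1, p2, k3] as OpenCV has them; the pictures are not rectified), "extrinsics" (4x4, takes a point from camera to world coordinates); the wrist camera has in their place "hand_eye" (4x4, takes a point from camera to tool coordinates, whose origin is the TCP and whose axes are the flange's). Camera axes: x right, y up, looking along -z (the intrinsics and any distortion apply to the point x, -y, -z); pixel columns grow to the right and rows downward; lengths in m; the calibration is good to about 2 mm. A picture is of the moment at which its call begins: read the wrist's pose just before it. calibration takes no time and is no camera call.
- order.close_job(): hands the job in; it is judged then, once.
The state is a dict: "t": time; "q": joint angles; "dq": joint speeds; "joint_torque": joint torques, N m; "tool_pos": TCP position; "orientation": TCP orientation; "force": force on the tool from outside, world axes, zero at the start; "wrist_torque": the same for the moment, N m; "opening": finger opening in m; "gripper_force": force on a finger pad.
Only numpy, scipy, OpenCV 4.12 (cv2) and the standard library are available. Lean on these libraries where they do the work, as an engineer would, in place of code of your own. Each camera call takes 0.05 s, during which the arm holds its last target. There are 200 camera calls.

TASK

Clear the loose wooden offcut off the clamped board into the grey scrap tray. Then take the square-handled awl from the tool rack and, holding it upright, slowly (about 4 cm/s) and gently guide its point down in the board's stepped glue channel along its whole length, from the square pocket to the last 15 mm before the open end at the board's edge. Finally hang the awl in the rack's empty slot again, and leave the other tools and things where they are.

Things in the scene. Friction and masses are not known exactly. Their poses are not given: they have to be found in the camera images.
- board: Wooden board 220 x 130 x 30 mm, fixed; origin: centre of its underside, x along its length. Its top has a Z-shaped open glue channel 12 mm wide, 10 mm deep (floor at z=20 mm), straight between the seam_ points. Steel holdfasts press on it at (-90,-50) and (90,50) mm, their posts at (-90,-84) and (90,84), up to 86 mm above the bench.
- seam_start (a point): Point on the channel's centre line, on its floor: centre of the closed square pocket (26 mm wide, 10 mm deep) where it begins, x=-80, y=28 mm of the board.
- seam_corner1 (a point): Point on the channel's centre line, on its floor: first square corner, x=0, y=28 mm of the board.
- seam_corner2 (a point): Point on the channel's centre line, on its floor: second square corner, x=0, y=-28 mm of the board.
- seam_end (a point): Point on the channel's centre line, on its floor: x=95, y=-28 mm of the board, 15 mm before it runs out open through the board's +x edge; the trace may end here.
- offcut: Pale wooden stick (offcut) 120 x 28 x 26 mm, 40 to 85 g, lying across the channel on the board at the start. Origin: centre of its underside, x along its length.
- tray: Grey open scrap tray, outside 130 (its x) x 190 (its y) x 50 mm high, walls and floor about 6 mm. Fixed. Origin: centre of its underside. Stands left or right of the board.
- rack: Fixed wooden tool rack, on the other side of the board than the tray: shelf 70 (x) x 240 (y) mm, 12 mm thick, top at z=105 mm, with three slots 16 mm wide, open at the front edge (x=-35 mm), closed at x=14 mm. Tools hang in them by their handles' undersides; above the shelf are only tools. Origin: centre of its footprint, row along y.
- slot0 (a point): Slot 0 of the rack, at y=-76 mm in the rack's frame: point at the shelf's top where a tool's axis hangs.
- slot1 (a point): Slot 1 of the rack, at y=0 mm in the rack's frame: point at the shelf's top where a tool's axis hangs.
- slot2 (a point): Slot 2 of the rack, at y=76 mm in the rack's frame: point at the shelf's top where a tool's axis hangs.
- awl: Tracing awl: the rack's tool with a plain SQUARE straight pale handle 26 x 26 mm, 85 mm tall; below it a round steel shaft 9 mm thick (last 25 mm 6 mm, round point). 165 mm overall, 70 to 120 g. Hangs upright in one of the slots. Origin: on the axis at the handle's underside, z up; at the start its sides are parallel to the rack's x and y.
- awl_tip (a point): The very point of the awl, 80 mm below its origin on its axis.
- chisel: Rack neighbour: chisel with round bulging handle 30 mm across, 95 mm tall, flat blade below. Bystander. Origin at the handle's underside on the shelf.
- gimlet: Rack neighbour: gimlet with a T handle, a 84 mm bar along the rack's x, its top 80 mm above the shelf. Bystander. Origin at its collar's underside on the shelf.
- bottle: White glue bottle 62 mm across, 175 mm tall, standing on the bench. Bystander. Origin: centre of its underside.
- cup: Metal pencil cup 76 mm across, 95 mm tall, three pencils up to 165 mm tall lean in it. Bystander. Origin: centre of its underside.
- mallet: Wooden mallet lying at the back, head 75 x 115 x 65 mm, handle 250 mm towards its -x. Bystander. Origin: under the head's centre.
- square: Try square lying flat near the robot: stock 22 x 120 x 18 mm, blade 150 mm towards its +x. Bystander. Origin: under the stock's centre.
- brush: Bench brush lying near the robot, 280 x 35 mm, 42 mm high, long along its x. Bystander. Origin: centre of its underside.
- sander: Cork sanding block 100 x 64 x 30 mm beyond the board. Bystander. Origin: centre of its underside.

How it is judged:
On the way, in this order (a step that is already met when the one before it is completed fails the run):
1. the offcut lies still in the tray, let go (z of offcut in the frame of tray between -0.01 and 0.045 m and x of offcut in the frame of tray between -0.06 and 0.06 m and y of offcut in the frame of tray between -0.09 and 0.09 m and linear speed of offcut below 0.03 m/s and contact force between the fingers and offcut below 0.1 N), for 0.2 s.
2. the awl's point is down in the channel (at least 3 mm below the board's top) near x=-80, y=28 mm of the board, the awl within 0.4 rad of upright (horizontal distance between awl_tip and seam_start below 0.014 m and z of awl_tip in the frame of board below 0.027 m and angle between awl's own z axis and vertical below 0.4 rad), for 0.05 s.
3. the awl's point is down in the channel (at least 3 mm below the board's top) near x=-54, y=28 mm of the board, the awl within 0.4 rad of upright (x of awl_tip in the frame of board between -0.061 and -0.047 m and y of awl_tip in the frame of board between 0.021 and 0.035 m and z of awl_tip in the frame of board below 0.027 m and angle between awl's own z axis and vertical below 0.4 rad), for 0.05 s.
4. the awl's point is down in the channel (at least 3 mm below the board's top) near x=-27, y=28 mm of the board, the awl within 0.4 rad of upright (x of awl_tip in the frame of board between -0.034 and -0.02 m and y of awl_tip in the frame of board between 0.021 and 0.035 m and z of awl_tip in the frame of board below 0.027 m and angle between awl's own z axis and vertical below 0.4 rad), for 0.05 s.
5. the awl's point is down in the channel (at least 3 mm below the board's top) near x=0, y=28 mm of the board, the awl within 0.4 rad of upright (horizontal distance between awl_tip and seam_corner1 below 0.008 m and z of awl_tip in the frame of board below 0.027 m and angle between awl's own z axis and vertical below 0.4 rad), for 0.05 s.
6. the awl's point is down in the channel (at least 3 mm below the board's top) near x=0, y=0 mm of the board, the awl within 0.4 rad of upright (x of awl_tip in the frame of board between -0.007 and 0.007 m and y of awl_tip in the frame of board between -0.007 and 0.007 m and z of awl_tip in the frame of board below 0.027 m and angle between awl's own z axis and vertical below 0.4 rad), for 0.05 s.
7. the awl's point is down in the channel (at least 3 mm below the board's top) near x=0, y=-28 mm of the board, the awl within 0.4 rad of upright (horizontal distance between awl_tip and seam_corner2 below 0.008 m and z of awl_tip in the frame of board below 0.027 m and angle between awl's own z axis and vertical below 0.4 rad), for 0.05 s.
8. the awl's point is down in the channel (at least 3 mm below the board's top) near x=32, y=-28 mm of the board, the awl within 0.4 rad of upright (x of awl_tip in the frame of board between 0.025 and 0.039 m and y of awl_tip in the frame of board between -0.035 and -0.021 m and z of awl_tip in the frame of board below 0.027 m and angle between awl's own z axis and vertical below 0.4 rad), for 0.05 s.
9. the awl's point is down in the channel (at least 3 mm below the board's top) near x=64, y=-28 mm of the board, the awl within 0.4 rad of upright (x of awl_tip in the frame of board between 0.057 and 0.071 m and y of awl_tip in the frame of board between -0.035 and -0.021 m and z of awl_tip in the frame of board below 0.027 m and angle between awl's own z axis and vertical below 0.4 rad), for 0.05 s.
10. the awl's point is down in the channel (at least 3 mm below the board's top) near x=95, y=-28 mm of the board, the awl within 0.4 rad of upright (horizontal distance between awl_tip and seam_end below 0.008 m and z of awl_tip in the frame of board below 0.027 m and angle between awl's own z axis and vertical below 0.4 rad), for 0.05 s.
At the end, for the whole second after the job is handed in: The offcut lies still in the tray (its centre inside the tray, below the rim) and the awl hangs still and upright (within 0.15 rad) in a slot of the rack, its axis within 14 mm of the slot's point and its handle resting on the shelf (within 5 mm) (z of offcut in the frame of tray between -0.01 and 0.045 m and x of offcut in the frame of tray between -0.06 and 0.06 m and y of offcut in the frame of tray between -0.09 and 0.09 m and linear speed of each of offcut, awl below 0.03 m/s and (horizontal distance between awl and slot0 below 0.014 m or horizontal distance between awl and slot1 below 0.014 m or horizontal distance between awl and slot2 below 0.014 m) and z of awl in the frame of rack between 0.1 and 0.11 m and angle between awl's own z axis and vertical below 0.15 rad); the robot touches nothing.
It fails at once if a bystander on the bench is disturbed (moved over 30 mm) (distance of any of bottle, cup, mallet, square, brush, sander from where it was at the start of the episode above 0.03 m).
It fails at once if another tool of the rack is disturbed (moved over 30 mm) (distance of any of chisel, gimlet from where it was at the start of the episode above 0.03 m).
It fails at once if the awl moves faster than 0.12 m/s while its point is in the channel (z of awl_tip in the frame of board between 0.01 and 0.027 m and x of awl_tip in the frame of board between -0.1 and 0.1 m and y of awl_tip in the frame of board between -0.06 and 0.06 m and linear speed of awl above 0.12 m/s).
It fails at once if the awl is pressed on the board with more than 30 N (contact force between awl and board above 30 N).
It also fails if it takes over 72 s, if anything falls off the work surface, if the arm or the gripper's body presses on something with over 40 N, if the wrist force passes 120 N, or if a joint passes its speed limit or range.

## Working session

There is one attempt and no reset: what is moved stays moved. The work goes in short steps, Python scripts to look and compute and a tool call to move; the robot and the scene stay as the last step left them, time stands still between calls to the robot, and variables do not carry over. Pictures are saved under pics/ and viewed, at most 13 in all, crops included, and the job is handed in when it is done.

Besides the shell and the picture viewer there is one more tool, called after "Call:" as name(argument=value, ...) on one line, values as JSON. send_rows: Moves the arm, as the interface text tells. Scaled input: -1 to 1 covers 0.2 m each way for a shift and 60 degrees each way for a turn. Its arguments: {"type":"object","properties":{"plan":{"type":"array"},"force":{"type":"number"}},"required":["plan"]}

```bash
mkdir -p pics
cat > h.py <<'E'
import numpy as np, cv2
from plant import telemetry, viewer, order
from scipy.spatial.transform import Rotation as R
def grab(n, save=None):
    s=telemetry.read_state(); p,d=viewer.read_camera(n); c=viewer.calibration(n)
    if n=='wrist':
        T=np.eye(4);T[:3,:3]=R.from_rotvec(s['orientation']).as_matrix();T[:3,3]=s['tool_pos'];T=T@np.array(c['hand_eye'])
    else: T=np.array(c['extrinsics'])
    if save: cv2.imwrite(f'pics/{save}.png',p); np.savez(f'pics/{save}.npz',p=p,d=d,T=T,K=np.array(c['camera_matrix']),D=np.array(c['dist_coeffs']))
    return s
def load(f):
    return np.load(f'pics/{f}.npz')
def ray(z,uv):
    u=cv2.undistortPoints(np.array(uv,float).reshape(-1,1,2),z['K'],z['D']).reshape(-1,2)
    return np.c_[u[:,0],-u[:,1],-np.ones(len(u))]
def onz(f,uv,h):   # pixel -> world at height h
    z=load(f); r=ray(z,uv)@z['T'][:3,:3].T; o=z['T'][:3,3]
    return o+r*((np.asarray(h)-o[2])/r[:,2])[:,None]
def cloud(f):
    z=load(f); v,u=np.mgrid[:480,:640]; r=ray(z,np.c_[u.ravel(),v.ravel()])*z['d'].reshape(-1,1)
    return (r@z['T'][:3,:3].T+z['T'][:3,3]).reshape(480,640,3)
def proj(f,P):
    z=load(f); Q=np.linalg.inv(z['T'])@np.c_[np.atleast_2d(P),np.ones(len(np.atleast_2d(P)))].T
    q=Q[:3].T*[1,-1,-1]
    return cv2.projectPoints(q,np.zeros(3),np.zeros(3),z['K'],z['D'])[0].reshape(-1,2)
E
python3 -c "
from h import *
s=grab('top','top0');grab('scene','scene0');print(s)
print(load('top0')['T'])"
```

```text
{'t': 0.0, 'q': array([-1.33340156e+00,  1.31182496e-01,  1.48927810e+00, -7.56998938e-06,
        1.52298844e+00, -8.53940436e-02]), 'dq': array([ 3.14507652e-04,  2.25526740e-04, -1.09017174e-03, -1.32700411e-03,
        1.43963912e-04,  4.62256026e-05]), 'joint_torque': array([ 5.95956099e-04, -5.59840214e+01, -4.91762853e+01,  7.67099485e-02,
        3.50629888e-02, -1.33769731e-04]), 'tool_pos': array([ 0.1902224 , -0.56847992,  0.23457533]), 'orientation': array([-3.09893855e+00, -5.04540333e-01,  2.33108174e-04]), 'force': array([-1.41913065, -0.77153535, -0.0653528 ]), 'wrist_torque': array([-0.03585213, -0.01002834,  0.03040361]), 'gripper_force': 0.0, 'opening': 0.09304363879524466}
[[ 0.00522826  0.99191009 -0.12683467  0.40204202]
 [-0.99995733  0.00421984 -0.0082181  -0.00201935]
 [-0.00761639  0.12687222  0.99188983  1.22128643]
 [ 0.          0.          0.          1.        ]]
```

View pics/top0.png

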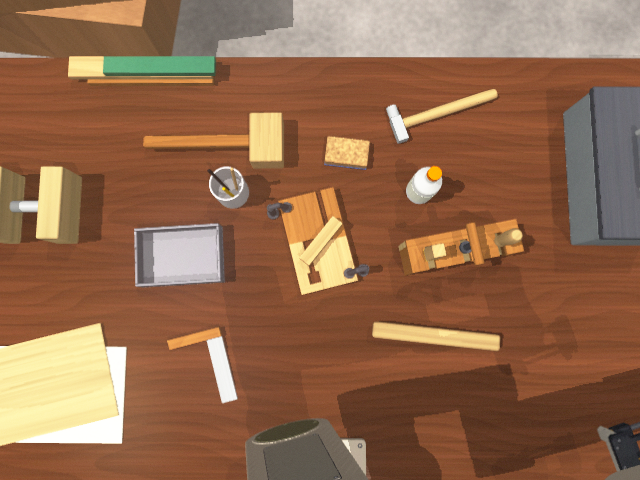

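View pics/scene0.png

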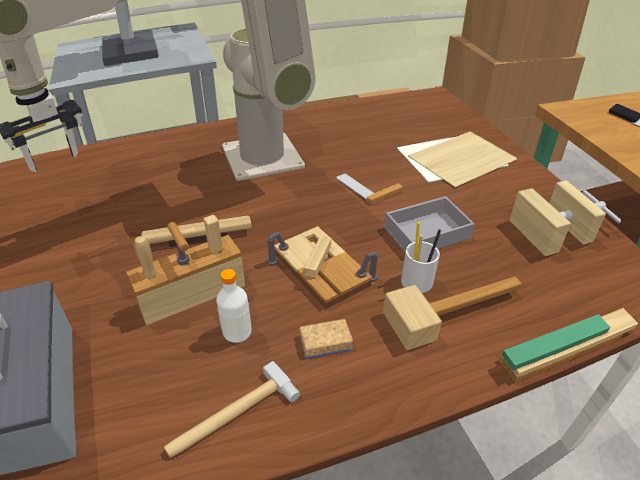

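The top view shows the board around (318,240), tray at (178,255), and rack at (462,246). The awl is in its left slot (440,250), the gimlet in the middle and the chisel at the right. I'll enlarge this area.

```bash
python3 -c "
from h import *
p=cv2.imread('pics/top0.png')
cv2.imwrite('pics/c1.png',cv2.resize(p[180:300,265:375],None,fx=5,fy=5,interpolation=cv2.INTER_CUBIC))
cv2.imwrite('pics/c2.png',cv2.resize(p[210:280,390:530],None,fx=5.5,fy=5.5,interpolation=cv2.INTER_CUBIC))
C=cloud('top0')
for u,v in [(318,283),(440,250),(320,245),(427,258),(513,237),(178,255),(418,262),(450,252),(330,210)]: print(u,v,C[v,u].round(4))
"
```

```text
318 283 [ 0.4511 -0.0026  0.0296]
440 250 [ 0.5096 -0.2398  0.1918]
320 245 [ 0.5336 -0.0067  0.0574]
427 258 [ 0.4996 -0.2275  0.1274]
513 237 [ 0.5346 -0.3796  0.2011]
178 255 [0.5146 0.3197 0.0083]
418 262 [ 0.4933 -0.2134  0.1027]
450 252 [ 0.5145 -0.2809  0.1051]
330 210 [ 0.6176 -0.0293  0.0271]
```

View pics/c1.png

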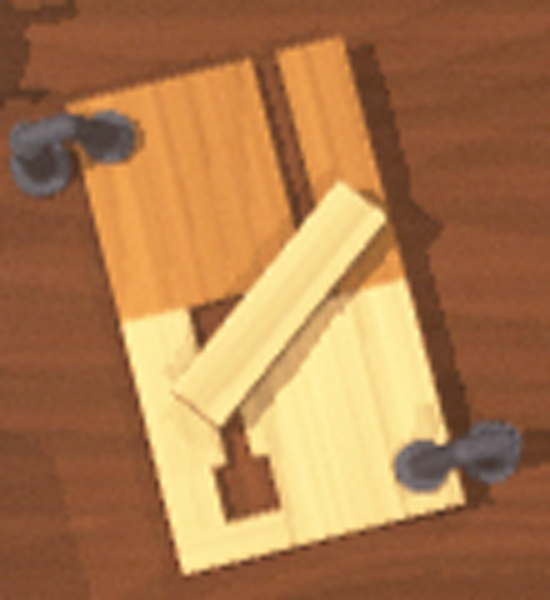

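View pics/c2.png

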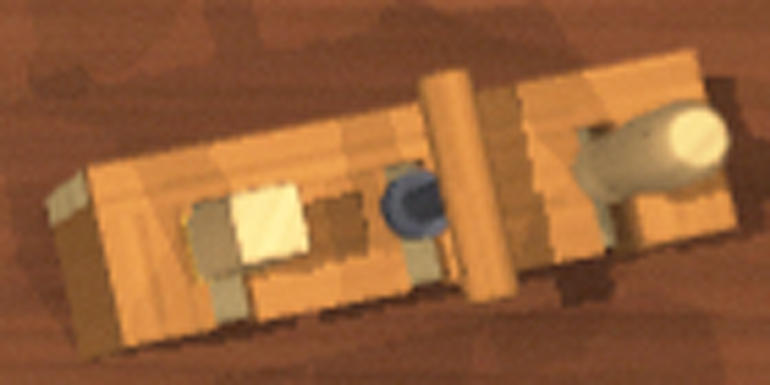

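The c1 crop shows the board's top corners at about (68,105), (345,38), (465,507) and (185,573), the pocket at (248,487), and the offcut on top. The c2 crop shows the rack's top corners at (90,167), (695,50), (737,228) and (122,347), with the awl's top square centred near (270,222).

```bash
cat > m.py <<'E'
from h import *
def cr(pts,f,o): return (np.array(pts,float)+.5)/f-.5+np.array(o)
def fit(model,obs):
    m=np.array(model,float);o=obs[:,:2];mc=m.mean(0);oc=o.mean(0)
    a=np.angle(np.sum(((o-oc)@[1,1j])*np.conj((m-mc)@[1,1j])))
    r=np.array([[np.cos(a),-np.sin(a)],[np.sin(a),np.cos(a)]]); t=oc-r@mc
    print('t',t.round(4),'yaw',np.degrees(a).round(2),'res mm',((m@r.T+t-o)*1e3).round(1).tolist()); return t,a
if __name__=='__main__':
    b=onz('top0',cr([(68,105),(345,38),(465,507),(185,573),(248,487)],5,(265,180)),.03)
    print('board');fit([(.11,.065),(.11,-.065),(-.11,-.065),(-.11,.065),(-.08,.028)],b)
    o=onz('top0',cr([(342,182),(387,217),(220,428),(172,390)],5,(265,180)),.056)
    print('offcut');fit([(.06,.014),(.06,-.014),(-.06,-.014),(-.06,.014)],o)
    r=onz('top0',cr([(90,167),(695,50),(737,228),(122,347)],5.5,(390,210)),.105)
    print('rack');t,a=fit([(.035,.12),(.035,-.12),(-.035,-.12),(-.035,.12)],r)
    print('slot2',t+np.array([-np.sin(a),np.cos(a)])*.076)
    w=onz('top0',cr([(232,195),(297,183),(308,247),(240,265)],5.5,(390,210)),.19)
    print('awl');fit([(.013,.013),(.013,-.013),(-.013,-.013),(-.013,.013)],w)
    y=onz('top0',[(135,228),(218,224),(221,283),(136,287)],.05)
    print('tray');fit([(.065,.095),(.065,-.095),(-.065,-.095),(-.065,.095)],y)
E
python3 m.py
```

```text
board
t [ 0.5479 -0.0014] yaw 14.19 res mm [[0.2, -0.5], [0.4, -0.1], [1.2, -0.2], [-0.7, 0.7], [-1.0, 0.1]]
offcut
t [ 0.5441 -0.0082] yaw -38.37 res mm [[1.1, 0.8], [-0.7, -1.1], [-0.6, -0.2], [0.2, 0.5]]
rack
t [ 0.5285 -0.3118] yaw 11.09 res mm [[-0.0, 1.0], [-0.5, 0.3], [-0.0, -0.0], [0.5, -1.4]]
slot2 [ 0.51387402 -0.23725648]
awl
t [ 0.5097 -0.2374] yaw 9.82 res mm [[0.9, 2.0], [0.9, -0.4], [-1.9, -1.5], [0.2, -0.1]]
tray
t [0.51   0.3099] yaw 3.36 res mm [[-1.6, 0.9], [-0.2, -2.7], [1.5, -0.0], [0.2, 1.8]]
```

Call:
send_rows(plan=[[[-0.29,0.3,0.32,0,0.33],[-0.29,0.6,0.63,0,0.66],[-0.29,0.9,0.95,0,1],[-0.29,0.9,0.95,0,1],[-0.29,0.9,0.95,0,1],[-0.29,0.9,0.95,0,1],[-0.29,0.9,0.95,0,1],[-0.29,0.9,0.95,0,1],[-0.29,0.9,0.95,0,1]]], force=20)

```text
t: 0.85
tool_pos: [0.3712, -0.3776, 0.2352]
orientation: [-2.422, -1.999, 0.0]
force: [-0.6, -0.0, -0.4]
opening: 0.06
gripper_force: 0.0
```

Call:
send_rows(plan=[[[-0.29,0.87,0.95,0,1],[-0.29,0.87,0.95,0,1],[-0.29,0.87,0.95,0,1],[-0.29,0.87,0.95,0,1],[-0.29,0.87,0.95,0,1],[-0.29,0.87,0.95,0,1],[-0.29,0.87,0.95,0,1],[-0.29,0.87,0.95,0,1],[-0.29,0.87,0.95,0,1]]])

```text
t: 1.6
tool_pos: [0.5448, -0.1875, 0.2348]
orientation: [-1.098, -2.942, -0.0]
force: [0.4, -0.1, 0.2]
opening: 0.0601
gripper_force: 0.0
```

Call:
send_rows(plan=[[[-0.29,0,0.9,-0.4,0.052],[-0.29,0,0.9,-0.4,0.052],[-0.29,0,0.9,-0.4,0.052],[-0.29,0,0.9,-0.4,0.052],[-0.29,0,0.9,-0.4,0.052],[-0.29,0,0.9,-0.4,0.052],[-0.29,0,0.9,-0.4,0.052]]])

```text
t: 2.18
tool_pos: [0.5432, -0.0075, 0.1542]
orientation: [-1.027, -2.966, 0.001]
force: [0.4, -0.1, 0.5]
opening: 0.06
gripper_force: 0.0
```

```bash
python3 -c "
from h import *
s=grab('wrist','w0');print(s['t'],s['tool_pos'],s['orientation'],s['q'],s['opening'])
print(viewer.calibration('wrist')['hand_eye'])
C=cloud('w0');m=(C[...,2]>.048)&(C[...,2]<.064);P=C[m];c=np.median(P,0)
P=P[np.linalg.norm(P[:,:2]-[.544,-.008],axis=1)<.075]
print(len(P),cv2.minAreaRect((P[:,:2]*1000).astype(np.float32)),np.median(P[:,2]))"
```

```text
2.1833 [ 0.54324211 -0.00750585  0.15421044] [-1.02727262e+00 -2.96599085e+00  1.18503309e-03] [-1.08113440e-01  3.36635057e-02  1.74092513e+00 -1.26264376e-04
  1.36984404e+00 -1.01204446e+00] 0.06002613019542027
[[ 2.47847918e-04  9.69001637e-01  2.47054178e-01  6.79919905e-02]
 [ 9.99999968e-01 -2.51939724e-04 -1.50489461e-05 -3.15727497e-04]
 [ 4.76603081e-05  2.47054174e-01 -9.69001668e-01 -1.48427388e-01]
 [ 0.00000000e+00  0.00000000e+00  0.00000000e+00  1.00000000e+00]]
6472 ((543.4044799804688, -9.282882690429688), (28.119503021240234, 120.05104064941406), 51.606807708740234) 0.05531859536710024
```

View pics/w0.png

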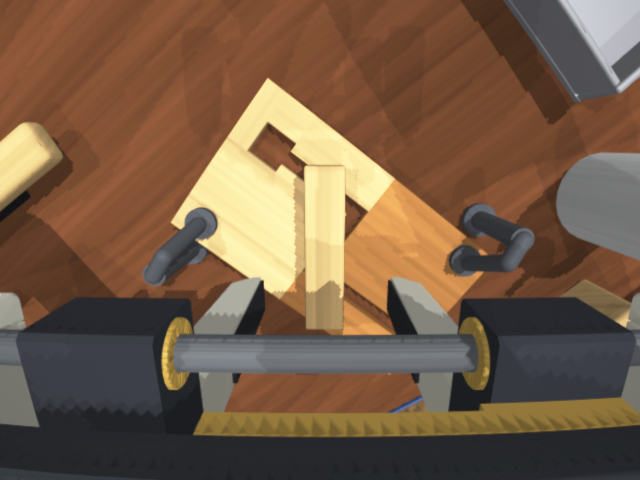

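The wrist view shows the offcut running vertically between the fingers (u≈325), clear of both holdfasts. I'll grip it now.

Call:
send_rows(plan=[[[-0.29,0,-0.01,-0.2,0],[-0.29,0,-0.01,-0.4,0],[-0.29,0,-0.01,-0.5,0],[-0.29,0,-0.01,-0.52,0],[-0.29,0,-0.01,-0.52,0],[1,0,-0.01,-0.52,0],[1,0,-0.01,-0.52,0],[1,0,-0.01,-0.52,0],[1,0,-0.01,-0.52,0],[1,0,-0.01,-0.52,0],[1,0,-0.01,-0.52,0]]])

```text
t: 3.15
tool_pos: [0.545, -0.011, 0.0526]
orientation: [1.032, 2.966, 0.001]
force: [-0.1, -1.4, 3.1]
opening: 0.0281
gripper_force: 20.0
```

Call:
send_rows(plan=[[[1,0,0,0.2,0],[1,0,0,0.4,0],[1,0,0,0.6,0],[1,0,0,0.75,0],[1,-0.05,0.15,0.85,-0.1],[1,-0.1,0.3,0.85,-0.2],[1,-0.1,0.5,0.85,-0.4],[1,-0.1,0.7,0.85,-0.6],[1,-0.1,0.9,0.85,-0.7],[1,-0.1,1,0.85,-0.8],[1,-0.1,1,0.85,-0.8]]])

```text
t: 4.07
tool_pos: [0.5234, 0.194, 0.2216]
orientation: [-2.108, -2.327, -0.002]
force: [0.4, -0.7, -0.8]
opening: 0.0278
gripper_force: 20.0
```

Call:
send_rows(plan=[[[1,-0.07,0.2,0,0],[1,-0.07,0.4,0,0],[1,-0.07,0.6,0,0],[1,-0.07,0.6,-0.2,0],[1,-0.07,0.6,-0.4,0],[1,-0.07,0.6,-0.6,0],[1,-0.07,0.6,-0.8,0],[1,-0.07,0.6,-0.9,0],[1,-0.07,0.6,-0.92,0],[1,-0.07,0.6,-0.92,0]]])

```text
t: 4.9
tool_pos: [0.5088, 0.3083, 0.0357]
orientation: [-2.106, -2.329, 0.006]
force: [0.7, 0.7, -0.7]
opening: 0.0279
gripper_force: 20.0
```

Call:
send_rows(plan=[[[0.03,0,0,0,0],[0.03,0,0,0,0],[0.03,0,0,0,0],[0.03,0,0,0.2,0],[0.03,0,0,0.4,0],[0.03,0,0,0.6,0],[0.03,0,0,0.8,0],[0.03,0,0,0.9,0],[0.03,0.1,-0.2,0.9,0],[0.03,0.1,-0.4,0.9,0],[0.03,0.1,-0.6,0.9,0],[0.03,0.1,-0.8,0.9,0],[0.03,0.1,-1,0.9,0],[0.03,0.1,-1,0.9,0]]])

```text
t: 6.07
tool_pos: [0.5312, 0.1027, 0.2198]
orientation: [2.11, 2.322, 0.001]
force: [0.4, -0.0, -0.4]
opening: 0.0449
gripper_force: 0.0
```

Call:
send_rows(plan=[[[-0.1,0.05,-0.2,0,0.09],[-0.1,0.1,-0.4,0,0.09],[-0.1,0.1,-0.55,0,0.09],[-0.1,0.1,-0.55,0,0.09],[-0.1,0.1,-0.55,0,0.09],[-0.1,0.1,-0.55,0,0.09]]])

```text
t: 6.57
tool_pos: [0.5508, -0.0004, 0.2188]
orientation: [1.995, 2.425, 0.002]
force: [0.5, -0.9, -0.0]
opening: 0.0514
gripper_force: 0.0
```

```bash
python3 -c "
from h import *
s=grab('wrist','w1');print(s['t'],s['tool_pos'],s['orientation'],s['q'],s['opening'],s['dq'].round(3))
grab('top','top1');C=cloud('top1')
P=C.reshape(-1,3);m=(abs(P[:,0]-.51)<.05)&(abs(P[:,1]-.31)<.08)&(P[:,2]>.02)&(P[:,2]<.06);P=P[m];print(len(P),P.mean(0),np.median(P[:,2]))
"
```

```text
6.5667 [ 5.50767704e-01 -4.24927718e-04  2.18767121e-01] [1.99508869e+00 2.42537028e+00 2.30301766e-03] [-9.42676993e-02  4.04834972e-03  1.65104032e+00  6.11768372e-04
  1.48478615e+00 -2.88385696e-01] 0.05138277205619305 [ 0.025  0.003  0.007  0.    -0.003 -0.002]
691 [0.51062454 0.31221851 0.03217816] 0.03232240569553335
```

View pics/w1.png

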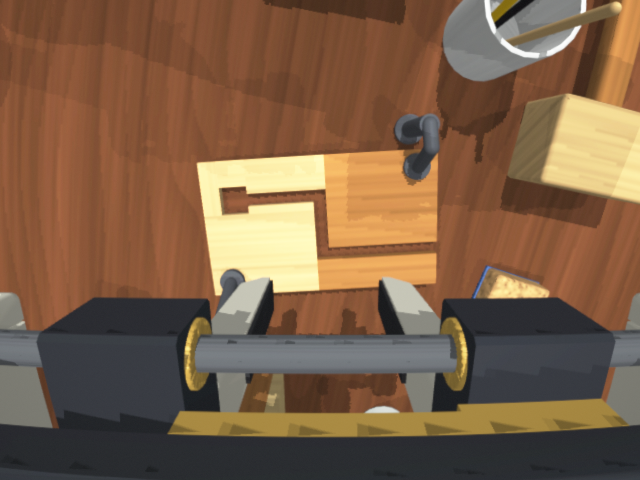

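The offcut lies in the tray, and the whole channel is visible. Next I'll enlarge the board.

```bash
python3 -c "
from h import *
p=cv2.imread('pics/w1.png')
cv2.imwrite('pics/c3.png',cv2.resize(p[145:297,194:444],None,fx=3.2,fy=3.2,interpolation=cv2.INTER_CUBIC))"
```

```text
(no output)
```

View pics/c3.png

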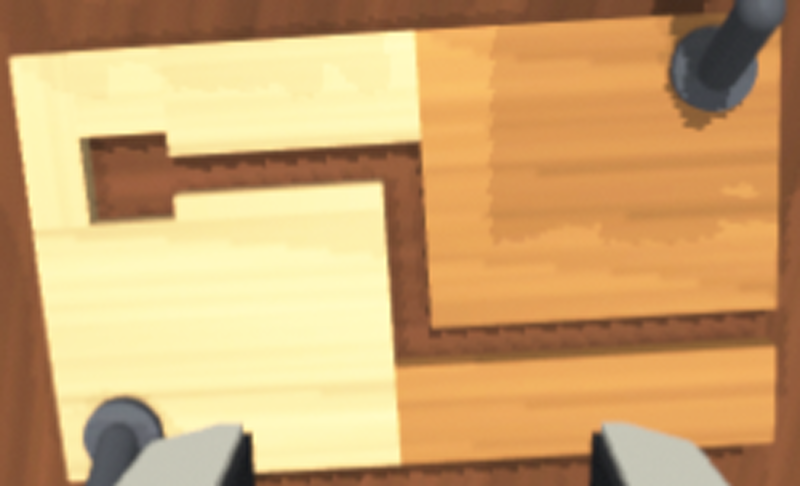

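Read-offs in c3: pocket rim corners (80,138), (165,133), (175,217), (90,222); channel corners (419,143), (383,182), (431,326), (397,363); exit (777,310), (774,345); board corners (11,57), (774,442).

```bash
python3 -c "
from m import *
px=[(80,138),(165,133),(175,217),(90,222),(168,157),(174,194),(419,143),(383,182),(431,326),(397,363),(777,310),(774,345),(11,57),(774,442)]
M=[(-.093,.041),(-.067,.041),(-.067,.015),(-.093,.015),(-.067,.034),(-.067,.022),(.006,.034),(-.006,.022),(.006,-.022),(-.006,-.034),(.11,-.022),(.11,-.034),(-.11,.065),(.11,-.065)]
t,a=fit(M,onz('w1',cr(px,3.2,(194,145)),.03))
r=np.array([[np.cos(a),-np.sin(a)],[np.sin(a),np.cos(a)]])
C=cloud('w1');print('board z',C[250,290,2],C[200,370,2])
# reproject to top1 for check, save crop
W=np.c_[np.array(M)@r.T+t,np.full(len(M),.03)]
q=proj('top1',W);print(q.round(1).tolist())
p=cv2.imread('pics/top1.png');f=5;p=cv2.resize(p[185:300,275:370],None,fx=f,fy=f,interpolation=cv2.INTER_CUBIC)
for u in q: cv2.circle(p,tuple(int(x) for x in ((u-[275,185]+.5)*f-.5).round()),3,(255,0,0),1)
cv2.imwrite('pics/c4.png',p)
"
```

```text
t [ 0.5468 -0.0015] yaw 14.42 res mm [[-0.8, 0.5], [0.3, 0.9], [0.4, -0.6], [-0.3, -0.8], [0.2, 0.8], [-0.1, -0.5], [0.3, 1.1], [-0.3, -0.4], [0.2, -0.3], [-0.6, -1.6], [0.0, 0.7], [1.0, -0.2], [-0.6, 0.3], [0.3, -0.1]]
board z 0.030241578820938253 0.0288088225393357
[[310.1, 285.0], [307.3, 273.8], [318.5, 270.9], [321.4, 282.2], [310.3, 273.0], [315.5, 271.7], [302.4, 241.7], [308.9, 245.5], [326.5, 235.7], [332.9, 239.5], [315.2, 192.0], [320.3, 190.7], [301.5, 295.1], [333.4, 187.4]]
```

View pics/c4.png

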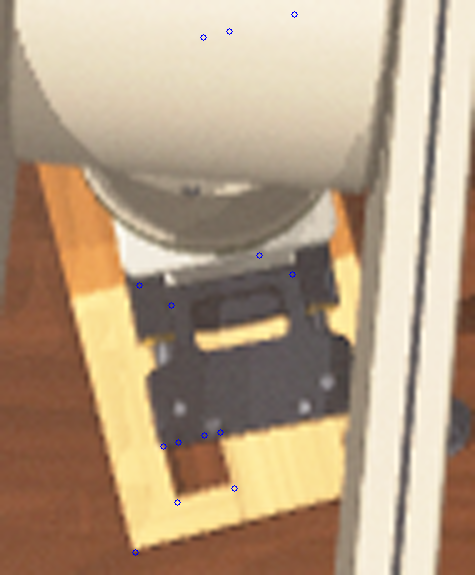

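Both views agree on the board within about 1 mm. Next is the awl.

Call:
send_rows(plan=[[[-0.1,0,-0.1,0.15,0],[-0.1,-0.05,-0.3,0.15,0],[-0.1,-0.1,-0.5,0.15,0],[-0.1,-0.15,-0.7,0.15,0],[-0.1,-0.2,-0.9,0.15,0],[-0.1,-0.2,-1,0.15,0],[-0.1,-0.2,-1,0.15,0]]])

```text
t: 7.25
tool_pos: [0.51, -0.2037, 0.2479]
orientation: [1.997, 2.423, -0.001]
force: [0.6, -0.0, 0.2]
opening: 0.051
gripper_force: 0.0
```

Call:
send_rows(plan=[[[-0.1,0,-0.1,0,0],[-0.1,0,-0.18,0,0],[-0.1,0,-0.18,0,0],[-0.1,0,-0.18,0,0],[-0.1,0,-0.18,0,0]]])

```text
t: 7.67
tool_pos: [0.5109, -0.2353, 0.2476]
orientation: [-1.993, -2.428, -0.001]
force: [-0.6, -0.2, 0.5]
opening: 0.0511
gripper_force: 0.0
```

```bash
python3 -c "
from h import *
s=grab('wrist','w2');print(s['t'],s['tool_pos'],s['orientation'],s['q'])
C=cloud('w2').reshape(-1,3)
m=(abs(C[:,2]-.19)<.006)&(np.linalg.norm(C[:,:2]-[.511,-.237],axis=1)<.025);P=C[m]
print(len(P),cv2.minAreaRect((P[:,:2]*1000).astype(np.float32)),np.median(P[:,2]))"
```

```text
7.6667 [ 0.5108669  -0.23527218  0.24763787] [-1.99312213e+00 -2.42789457e+00 -9.63597398e-04] [-5.23168241e-01  2.43741749e-02  1.57791658e+00  6.67921884e-04
  1.53957778e+00 -7.19243146e-01]
1753 ((508.2030334472656, -238.6588592529297), (25.783010482788086, 25.614479064941406), 10.387317657470703) 0.18913671405910978
```

View pics/w2.png

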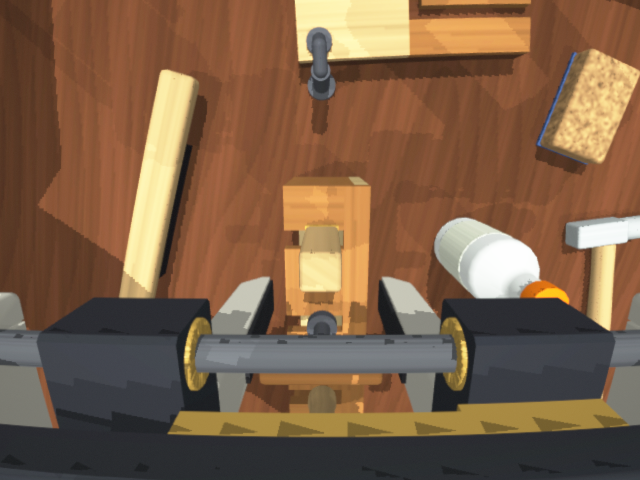

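The awl's handle top is at (320,262), centred between the fingers, and its sides line up with them. I'll lower and grip.

Call:
send_rows(plan=[[[-0.1,-0.01,-0.015,-0.15,0],[-0.1,-0.01,-0.015,-0.3,0],[-0.1,-0.01,-0.015,-0.4,0],[-0.1,-0.01,-0.015,-0.425,0],[-0.1,-0.01,-0.015,-0.425,0],[-0.1,-0.01,-0.015,-0.425,0],[-0.1,-0.01,-0.015,-0.425,0],[1,-0.01,-0.015,-0.425,0],[1,-0.01,-0.015,-0.425,0],[1,-0.01,-0.015,-0.425,0],[1,-0.01,-0.015,-0.425,0],[1,-0.01,-0.015,-0.425,0],[1,-0.01,-0.015,-0.425,0]]], force=40)

```text
t: 8.8
tool_pos: [0.5085, -0.2402, 0.1631]
orientation: [1.995, 2.426, 0.0]
force: [0.1, 0.2, 2.6]
opening: 0.0259
gripper_force: 40.0
```

```bash
python3 -c "
from h import *
s=grab('wrist','w3');print(s)
C=cloud('w3').reshape(-1,3)
m=(abs(C[:,2]-.19)<.006)&(np.linalg.norm(C[:,:2]-[.509,-.238],axis=1)<.025);P=C[m]
print(len(P),cv2.minAreaRect((P[:,:2]*1000).astype(np.float32)),np.median(P[:,2]))"
```

```text
{'t': 8.8, 'q': array([-5.32401268e-01,  7.40237481e-02,  1.68232559e+00, -3.12886732e-05,
        1.38462689e+00, -7.26915082e-01]), 'dq': array([ 0.0021541 ,  0.00120529, -0.00181001, -0.00028484,  0.00029449,
       -0.00077389]), 'joint_torque': array([ 3.36291944e-02, -5.00139856e+01, -4.63930678e+01,  8.30891286e-02,
       -1.36038554e-01,  2.06485674e-03]), 'tool_pos': array([ 0.50852216, -0.24018229,  0.16309288]), 'orientation': array([1.99483666e+00, 2.42618534e+00, 1.02452633e-04]), 'force': array([0.12928954, 0.1766844 , 2.55236294]), 'wrist_torque': array([0.02542541, 0.03485978, 0.0426062 ]), 'gripper_force': 40.000296235084534, 'opening': 0.025894358453226716}
3338 ((507.12322998046875, -232.5892791748047), (46.06643295288086, 14.102319717407227), 11.937838554382324) 0.1890252383918983
```

Call:
send_rows(plan=[[[1,0,0,0.06,0],[1,0,0,0.15,0],[1,0,0,0.25,0],[1,0,0,0.35,0],[1,0,0,0.45,0],[1,0,0,0.5,0],[1,0,0,0.5,0],[1,0,0.1,0.5,0],[1,-0.03,0.25,0.5,0],[1,-0.06,0.4,0.5,0],[1,-0.09,0.55,0.5,0],[1,-0.12,0.7,0.5,0],[1,-0.15,0.85,0.5,0],[1,-0.18,0.95,0.5,0],[1,-0.2,1,0.5,0],[1,-0.2,1,0.5,0]]])

```text
t: 10.18
tool_pos: [0.4674, -0.0383, 0.2617]
orientation: [-1.991, -2.428, 0.001]
force: [-0.5, 0.1, -0.9]
opening: 0.0262
gripper_force: 40.0
```

Call:
send_rows(plan=[[[1,-0.01,0.08,0,0],[1,-0.03,0.15,0,0],[1,-0.03,0.2,0,0],[1,-0.03,0.22,-0.1,0],[1,-0.03,0.22,-0.2,0],[1,-0.03,0.22,-0.3,0],[1,-0.03,0.22,-0.37,0],[1,-0.03,0.22,-0.39,0],[1,-0.03,0.22,-0.39,0],[1,-0.03,0.22,-0.39,0]]])

```text
t: 11.02
tool_pos: [0.4627, 0.0035, 0.1851]
orientation: [1.996, 2.426, -0.0]
force: [-0.2, 0.4, -0.8]
opening: 0.026
gripper_force: 40.0
```

```bash
python3 -c "
from h import *
s=grab('wrist','w4');print(s['t'],s['tool_pos'],s['orientation'],s['opening'])
print(proj('w4',[s['tool_pos']-[0,-.0015,.138],[.4626,.0058,.03]]))
p=cv2.imread('pics/w4.png')
cv2.imwrite('pics/c5.png',cv2.resize(p[60:330,230:480],None,fx=2.2,fy=2.2,interpolation=cv2.INTER_CUBIC))"
```

```text
11.0167 [0.46272791 0.00349327 0.18508942] [ 1.99566131e+00  2.42597044e+00 -2.13749823e-05] 0.02599121146274412
[[325.95446428 235.02532313]
 [325.97294245 229.55481842]]
```

View pics/c5.png

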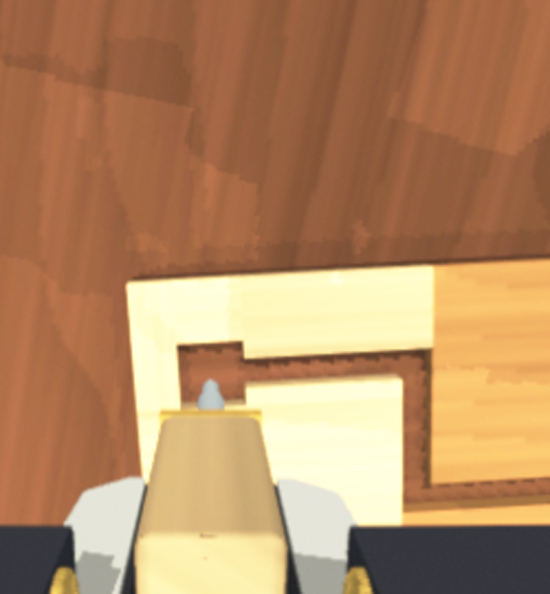

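The awl's tip appears at crop (210,378), over the pocket (178–245, 343–404). I'll work out the exact offset.

```bash
python3 -c "
from m import *
tp=np.array([.46273,.00349,.18509-.138])
def sil(dx,dy):
    g=np.mgrid[0:40,0:40].reshape(2,-1)/40; th=g[0]*np.pi; ph=g[1]*2*np.pi
    S=tp+[dx,dy,.003]+.003*np.c_[np.sin(th)*np.cos(ph),np.sin(th)*np.sin(ph),np.cos(th)]
    q=proj('w4',S);return q[:,1].min(),q[:,0].mean()
for d in (-.002,0,.0015,.003,.005): print(d,sil(0,d))
print('obs',cr([(210,378)],2.2,(230,60)))
# board fit from this view
px=[(178,346),(243,342),(246,360),(432,349),(402,376),(429,487),(402,504),(127,282),(245,381)]
M=[(-.093,.041),(-.067,.041),(-.067,.034),(.006,.034),(-.006,.022),(.006,-.022),(-.006,-.034),(-.11,.065),(-.067,.022)]
fit(M,onz('w4',cr(px,2.2,(230,60)),.03))
"
```

```text
-0.002 (np.float64(236.31050452121144), np.float64(325.11414524557307))
0 (np.float64(233.9210273507757), np.float64(325.5966569714562))
0.0015 (np.float64(232.1237910651363), np.float64(325.959589620038))
0.003 (np.float64(230.32216217959186), np.float64(326.3234207601199))
0.005 (np.float64(227.91316276227155), np.float64(326.8099256986998))
obs [[325.18181818 231.54545455]]
t [ 0.5469 -0.0013] yaw 14.52 res mm [[-1.2, 1.1], [-0.2, 1.3], [-1.0, 1.2], [0.1, 1.3], [0.3, -0.7], [0.6, 2.0], [0.9, -3.5], [-0.3, -0.3], [0.7, -2.3]]
```

```bash
python3 -c "
from h import *
a=np.radians(14.4);r=np.array([[np.cos(a),-np.sin(a)],[np.sin(a),np.cos(a)]])
P=np.array([(-.08,.028),(0,.028),(0,-.028),(.095,-.028)])@r.T+[.547,-.0014]-[-.0005,.0018]
print(P.round(4));print((np.diff(P,axis=0)/.2).round(4)); s=telemetry.read_state();print(((P[0]-s['tool_pos'][:2])/.2).round(3),s['tool_pos'])"
```

```text
[[ 0.4631  0.004 ]
 [ 0.5405  0.0239]
 [ 0.5545 -0.0303]
 [ 0.6465 -0.0067]]
[[ 0.3874  0.0995]
 [ 0.0696 -0.2712]
 [ 0.4601  0.1181]]
[-0.     0.002] [0.46307271 0.00355961 0.18567241]
```

Call:
send_rows(plan=[[[1,0,0.002,-0.02,0],[1,0,0.002,-0.04,0],[1,0,0.002,-0.06,0],[1,0,0.002,-0.08,0],[1,0,0.002,-0.1,0],[1,0,0.002,-0.11,0],[1,0,0.002,-0.12,0],[1,0,0.002,-0.12,0],[1,0,0.002,-0.12,0],[1,0,0.002,-0.12,0]]])

```text
t: 11.9
tool_pos: [0.4625, 0.0044, 0.1608]
orientation: [1.995, 2.427, 0.0]
force: [0.6, -0.6, -1.4]
opening: 0.0258
gripper_force: 40.0
```

Call:
send_rows(plan=[[[1,0.0161,0.0041,0,0],[1,0.0323,0.0083,0,0],[1,0.0484,0.0124,0,0],[1,0.0646,0.0166,0,0],[1,0.0807,0.0207,0,0],[1,0.0969,0.0249,0,0],[1,0.113,0.029,0,0],[1,0.1291,0.0332,0,0],[1,0.1453,0.0373,0,0],[1,0.1614,0.0415,0,0],[1,0.1776,0.0456,0,0],[1,0.1937,0.0498,0,0],[1,0.1937,0.0498,0,0]]])

```text
t: 12.98
tool_pos: [0.5016, 0.0145, 0.1606]
orientation: [1.995, 2.427, 0.0]
force: [0.9, 0.2, -0.3]
opening: 0.0258
gripper_force: 40.0
```

Call:
send_rows(plan=[[[1,0.0161,0.0038,0,0],[1,0.0323,0.0078,0,0],[1,0.0484,0.0119,0,0],[1,0.0646,0.016,0,0],[1,0.0807,0.02,0,0],[1,0.0969,0.0241,0,0],[1,0.113,0.0281,0,0],[1,0.1291,0.0322,0,0],[1,0.1453,0.0363,0,0],[1,0.1614,0.0403,0,0],[1,0.1776,0.0444,0,0],[1,0.1937,0.0485,0,0],[1,0.1937,0.0485,0,0],[1,0.1937,0.0485,0,0]]])

```text
t: 14.15
tool_pos: [0.5399, 0.0241, 0.1606]
orientation: [-1.995, -2.427, 0.0]
force: [0.3, -0.2, -1.7]
opening: 0.0261
gripper_force: 40.0
```

```bash
python3 -c "
from h import *
s=grab('wrist','w5');print(s['t'],s['tool_pos'],s['force'],s['wrist_torque'],s['opening'])
p=cv2.imread('pics/w5.png')
cv2.imwrite('pics/c6.png',cv2.resize(p[110:310,200:450],None,fx=3,fy=3,interpolation=cv2.INTER_CUBIC))"
```

```text
14.15 [0.53992974 0.02409009 0.1605665 ] [ 0.25619775 -0.18000294 -1.72269524] [-0.02709158 -0.09022369 -0.01662028] 0.026138143326227433
```

View pics/c6.png

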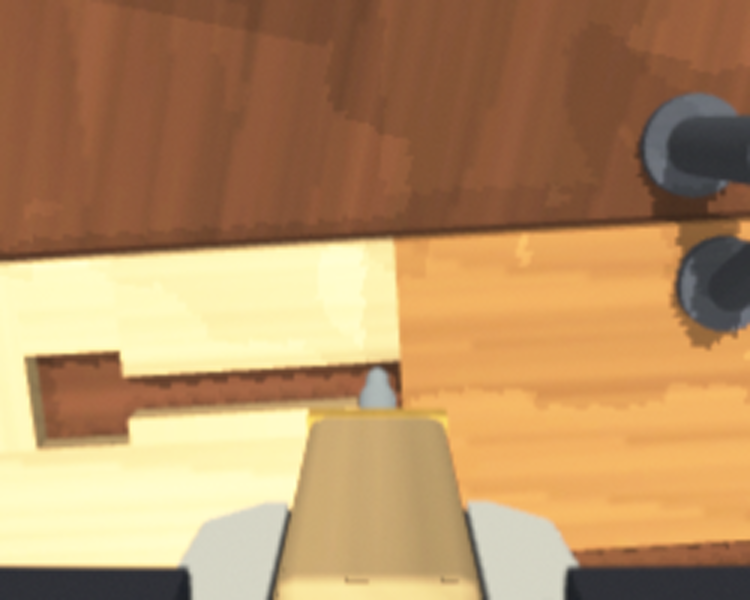

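The tip sits inside the channel at corner 1, at crop (377,368), and there's no contact force. Continuing with the second leg.

Call:
send_rows(plan=[[[1,0.0042,-0.016,0,0],[1,0.0084,-0.032,0,0],[1,0.0125,-0.048,0,0],[1,0.0167,-0.064,0,0],[1,0.0209,-0.08,0,0],[1,0.0251,-0.096,0,0],[1,0.0292,-0.112,0,0],[1,0.0334,-0.128,0,0],[1,0.0376,-0.144,0,0],[1,0.0418,-0.16,0,0],[1,0.0459,-0.176,0,0],[1,0.0501,-0.192,0,0],[1,0.0543,-0.208,0,0],[1,0.0585,-0.224,0,0],[1,0.0626,-0.24,0,0],[1,0.0668,-0.256,0,0],[1,0.071,-0.272,0,0],[1,0.071,-0.272,0,0],[1,0.071,-0.272,0,0]]])

```text
t: 15.78
tool_pos: [0.554, -0.0305, 0.1606]
orientation: [-1.995, -2.426, -0.0]
force: [-0.2, 0.8, -1.1]
opening: 0.0259
gripper_force: 40.0
```

Call:
send_rows(plan=[[[1,0.0165,0.0042,0,0],[1,0.033,0.0085,0,0],[1,0.0495,0.0127,0,0],[1,0.066,0.0169,0,0],[1,0.0825,0.0212,0,0],[1,0.099,0.0254,0,0],[1,0.1155,0.0296,0,0],[1,0.132,0.0339,0,0],[1,0.1485,0.0381,0,0],[1,0.165,0.0423,0,0],[1,0.1815,0.0466,0,0],[1,0.198,0.0508,0,0],[1,0.2145,0.055,0,0],[1,0.231,0.0593,0,0],[1,0.231,0.0593,0,0]]])

```text
t: 17.03
tool_pos: [0.6008, -0.0184, 0.1606]
orientation: [1.995, 2.427, 0.0]
force: [-0.3, 0.5, -1.6]
opening: 0.0258
gripper_force: 40.0
```

Call:
send_rows(plan=[[[1,0.0165,0.0042,0,0],[1,0.033,0.0085,0,0],[1,0.0495,0.0127,0,0],[1,0.066,0.0169,0,0],[1,0.0825,0.0212,0,0],[1,0.099,0.0254,0,0],[1,0.1155,0.0296,0,0],[1,0.132,0.0339,0,0],[1,0.1485,0.0381,0,0],[1,0.165,0.0423,0,0],[1,0.1815,0.0466,0,0],[1,0.198,0.0508,0,0],[1,0.2145,0.055,0,0],[1,0.231,0.0593,0,0],[1,0.231,0.0593,0,0],[1,0.231,0.0593,0,0]]])

```text
t: 18.37
tool_pos: [0.6466, -0.0066, 0.1605]
orientation: [-1.995, -2.427, 0.0]
force: [0.7, -1.1, -1.9]
opening: 0.0258
gripper_force: 40.0
```

Call:
send_rows(plan=[[[1,0,0,0.02,0],[1,0,0,0.04,0],[1,0,0,0.06,0],[1,0,0,0.1,0],[1,0,0,0.2,0],[1,0,0,0.3,0],[1,0,0,0.4,0],[1,0,0,0.5,0],[1,-0.1,0,0.53,0],[1,-0.25,0,0.53,0],[1,-0.4,0,0.53,0],[1,-0.55,0,0.53,0],[1,-0.65,-0.1,0.53,0],[1,-0.69,-0.2,0.53,0],[1,-0.69,-0.35,0.53,0],[1,-0.69,-0.45,0.53,0],[1,-0.69,-0.5,0.53,0],[1,-0.69,-0.5,0.53,0]]])

```text
t: 19.87
tool_pos: [0.5084, -0.1083, 0.2674]
orientation: [1.998, 2.423, 0.0]
force: [1.3, 0.4, -1.7]
opening: 0.0256
gripper_force: 40.0
```

Call:
send_rows(plan=[[[1,0,-0.1,0,0],[1,0,-0.25,0,0],[1,0,-0.4,0,0],[1,0,-0.55,0,0],[1,0,-0.63,0,0],[1,0,-0.668,0,0],[1,0,-0.668,0,0],[1,0,-0.668,0,0],[1,0,-0.668,0,0],[1,0,-0.668,0,0]]])

```text
t: 20.7
tool_pos: [0.5088, -0.2388, 0.2668]
orientation: [-1.993, -2.428, -0.001]
force: [0.1, 0.7, -1.4]
opening: 0.0256
gripper_force: 40.0
```

```bash
python3 -c "
from h import *
s=grab('wrist','w6');print(s['t'],s['tool_pos'],s['orientation'],((np.array([.5085,-.2402,.1640])-s['tool_pos'])/.2).round(4))"
```

```text
20.7 [ 0.50876197 -0.23878711  0.26678508] [-1.99317347e+00 -2.42830245e+00 -5.84212344e-04] [-0.0013 -0.0071 -0.5139]
```

Call:
send_rows(plan=[[[1,0,-0.001,-0.04,0],[1,0,-0.001,-0.08,0],[1,0,-0.001,-0.12,0],[1,0,-0.001,-0.16,0],[1,0,-0.001,-0.2,0],[1,0,-0.001,-0.24,0],[1,0,-0.001,-0.24,0],[1,0,-0.001,-0.24,0]]])

```text
t: 21.42
tool_pos: [0.508, -0.2402, 0.2177]
orientation: [-1.994, -2.425, 0.0]
force: [0.0, 0.4, -1.5]
opening: 0.0258
gripper_force: 40.0
```

Tip is in the slot with no contact. Continuing down.

Call:
send_rows(plan=[[[1,0,0,-0.05,0],[1,0,0,-0.1,0],[1,0,0,-0.15,0],[1,0,0,-0.2,0],[1,0,0,-0.24,0],[1,0,0,-0.26,0],[1,0,0,-0.27,0],[1,0,0,-0.275,0],[1,0,0,-0.275,0],[1,0,0,-0.275,0]]])

```text
t: 22.25
tool_pos: [0.5088, -0.2406, 0.1642]
orientation: [1.995, 2.426, 0.0]
force: [-0.2, -0.1, -0.8]
opening: 0.026
gripper_force: 40.0
```

Call:
send_rows(plan=[[[1,0,0,-0.005,0],[1,0,0,-0.005,0],[0.6,0,0,-0.005,0],[0.3,0,0,-0.005,0],[-0.1,0,0,-0.005,0],[-0.1,0,0,-0.005,0],[-0.1,0,0,-0.005,0],[-0.1,0,0,-0.005,0],[-0.1,0,0,0.05,0],[-0.1,0,0,0.12,0],[-0.1,0,0,0.25,0],[-0.1,0,0,0.4,0],[-0.1,0,0,0.5,0],[-0.1,0,0,0.5,0],[-0.1,0,0,0.5,0]]])

```text
t: 23.5
tool_pos: [0.5094, -0.241, 0.2662]
orientation: [1.992, 2.424, 0.001]
force: [0.7, 0.0, -0.2]
opening: 0.0511
gripper_force: 0.0
```

```bash
python3 -c "
from h import *
s=grab('wrist','w7');grab('scene','scene1');print(s['t'],s['tool_pos'],s['opening'],s['force'])
C=cloud('w7').reshape(-1,3)
m=(abs(C[:,2]-.19)<.006)&(np.linalg.norm(C[:,:2]-[.509,-.238],axis=1)<.025);P=C[m]
print(len(P),cv2.minAreaRect((P[:,:2]*1000).astype(np.float32)),np.median(P[:,2]))
a=cv2.imread('pics/scene0.png');b=cv2.imread('pics/scene1.png')
x=[(390,180,110,80),(120,190,140,140)]
C=cloud('top1').reshape(-1,3)"
```

```text
23.5 [ 0.50936607 -0.24095361  0.26616667] 0.05106883194270949 [ 0.65149347  0.04587056 -0.17148149]
1546 ((508.64276123046875, -239.6431884765625), (25.678192138671875, 26.11927604675293), 11.017107009887695) 0.18911755182989443
```

The awl hangs upright within about 1 mm of where it started, and its handle is at the same height. Handing in.

```bash
python3 -c "
from h import *
print(order.close_job())"
```

```text
the job is handed in; nothing more can be done
None
```

The job is handed in: the offcut is in the scrap tray, the awl's point was guided along the whole glue channel (about 2 mm above its floor, no contact felt), and the awl hangs back in its slot at about 23.5 s of the 72 s allowed; the hand-in returned no verdict.

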